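Shut the galley drawer and press its concealed travel lock

ROBOT

A 7-joint arm with a two-finger parallel gripper is mounted at the origin on the work surface. World frame = base frame: x ahead of the robot, y to its left, z up, the work surface at z = 0. Lengths are in m, angles in rad, forces in N, time in s.
With the tool pointing down it reaches from about 0.4 to 0.875 m from the base axis. Payload 19.3 kg.
Tool frame: the origin (TCP) lies at the very end of the fingers, on their centre line; the grasp point (between the pads) lies bot.pinch_z behind it (bot.pinch_z is the distance from the TCP to the grasp point, in m); z points along the fingers, y is the line along which they close (so a half turn about z gives the same grasp; the last joint's range is limited). The gripper opens to 85 mm and grips with 20 to 120 N. Pads are 22 mm wide; open, the fingers measure 114 mm over their backs; the gripper's body (76 mm by 85 mm) begins 54 mm behind the grasp point. The pads swing forward as they close: fully open they stand 13 mm farther back than shut.
Start: joints at [1.084, 0.521, -0.036, 1.599, 0.021, 1.021, -0.113], TCP at [0.253, -0.571, 0.196] pointing down, gripper open.
Joint ranges: [-2.91, 2.91], [-0.3, 2.13], [-1.5, 1.42], [0.17, 2.43], [-1.26, 4.41], [0.16, 1.93], [-2.52, 2.52]. Speed limits (rad/s): [1.89, 1.89, 2.39, 2.39, 3.01, 3.01, 3.01].

INTERFACE

Orientations are given as [roll, pitch, yaw] about the fixed x, y, z axes, in that order (R = Rz(yaw) Ry(pitch) Rx(roll)).
In Python, from workcell import bot, grab_frame, ticket gives the robot as it stands.
- The arm moves only by the tool arm_command, never from a script. Its argument "commands" is a list of rows, each a list of 3 entries, a list of its own where there are three numbers: the shift along the world's x, y, z in mm, then the turn about the world's z in rad, then the gripper command: -1 is fully open, 1 is shut, values between are in proportion. In form: [[[tx, ty, tz], roll, fingers], ...]. A call has 1 to 20 rows; each row shifts and turns the commanded pose from where the row before left it; what a row does not reach is not made up. A row lasts 1/10 s, in which the tool goes at most 50 mm and 8.59 degrees, less where a joint would pass 70% of its speed; a pose out of reach is approached as far as the arm can. A call with a gripper value outside its range is refused whole. The fingers move at their own pace and stop on an object; "newtons" is the grip in N (left out, the last holds). Time passes only in rows, so rows that do not move let the fingers close. It gives the time, the measured TCP pose, the force, the opening and the grip force at its end, in the units of the state.
- bot.observe(): the state, without advancing time (a new reading comes with each control period).
- grab_frame(name): name is "side" or "top"; returns a dict with "image" (400x640x3 uint8, red, green, blue), "vertical_fov" (degrees; the focal length in pixels is half the picture's height over the tangent of half this angle, whatever the lens; pixels are square), "cx", "cy" (the principal point, pixels), "k1" (the pictures are not rectified: a ray, as slopes to the right and down, at radius r is drawn at 1 + k1 r^2 times it, then the intrinsics apply), "R" (3x3) and "t" (3): a world point X has camera coordinates R X + t. Camera axes: x right, y down, z forward; pixel columns grow to the right and rows downward; lengths in m; the calibration is good to about 2 mm. A picture is of the moment at which its call begins. There is no depth.
- ticket.job_done(): hands the job in; it is judged then, once.
The state is a dict: "clock": time; "qpos": joint angles; "qd": joint speeds; "joint_efforts": joint torques, N m; "position": TCP position; "tool_rot": TCP orientation; "force": force on the tool from outside, world axes, zero at the start; "moment": the same for the moment, N m; "grip_width": finger opening in m; "finger_force": force on a finger pad.
Only numpy, scipy, OpenCV 4.12 (cv2) and the standard library are available. Lean on these libraries where they do the work, as an engineer would, in place of code of your own. Each camera call takes 0.05 s, during which the arm holds its last target. There are 200 camera calls.

TASK

Get the little drawer unit on the counter ready for the road: with the fingertips push its drawer fully shut, then, starting at either end of the unit's white top panel, feel along the panel for the flush lock button let into it and press the button right down so that the drawer is locked. Only push and press: lift, carry or pull open nothing, and leave everything that stands around where it is.

Things in the scene. Friction and masses are not known exactly. Their poses are not given: they have to be found in the camera images.
- top_panel: Flat white top panel of the drawer unit, fixed, 218 mm deep (x), 360 mm wide (y), top 110 mm above the counter; the unit stands turned up to 0.2 rad. Origin on its top surface, 118 mm behind its front edge (drawer side), 180 mm from each end; x points to the rear, away from the drawer, y along the panel, z up. In its middle lies an inlay, 160 mm long (y), 0.4 mm lower than the rest.
- lock_line (a point): Point on the top panel's surface, 63 mm behind its front edge, half-way between its ends; axes as top_panel. The flush lock button's centre lies up to 45 mm to either side (y) of it, just where is not reported: find it by feel or by eye. Begin to feel within 60 mm of one end of the panel.
- lock_button (a joint): How far the lock button is pressed, m: 0 at the start, 0.008 fully down. White rectangular cap, 44 mm (x) by 60 mm (y), level, 3 mm below the panel, 1 mm gap round it: shut fingertips sliding along y drop 3 mm once wholly over it. Goes straight down against 7 N of friction, no spring, stays where left. Its bolt then locks the drawer; pressed too soon, it keeps the drawer from shutting.
- drawer (a joint): How far the drawer is open, m: 0 fully shut, at the start 0.04 to 0.085, at most 0.12. It slides along the x axis of top_panel and shuts towards +x; about 3 N of friction, stays where it is left.
- drawer_front (a point): Middle of the outer face of the aluminium lip on the drawer front's top edge, the foremost part of the drawer; 91 mm above the counter, axes as top_panel. Lip 14 mm tall, 356 mm wide, 4 mm proud of the plywood front below it. Push here towards +x. Shut, the lip's face is level with the top panel's front edge; the lip's top is 12 mm below the panel's top.
- vase: Bystander: slim blue ceramic vase, 62 mm diameter, 180 mm tall, left of the unit. Origin at the centre of its foot.
- ladle: Bystander: steel soup ladle lying on the counter along the right side of the unit, bowl towards the robot, 350 mm long, up to 40 mm high. Origin on the counter under the handle's middle, x towards the bowl.
- mug_tree: Bystander: black plastic mug tree, 150 mm base, 300 mm tall, right of the unit. Origin at the centre of its base.
- salt_shaker: Bystander: glass salt shaker with steel cap, 44 mm diameter, 77 mm tall, on the rear part of the top panel, its centre 100 to 125 mm behind lock_line, anywhere along the panel. Origin at the centre of its foot.
- pepper_mill: Bystander: dark wooden pepper mill, 52 mm diameter, 132 mm tall, rear right. Origin at the centre of its foot.
- mug: Bystander: white mug, 82 mm diameter, 85 mm tall, front left. Origin at the centre of its foot.
- tea_jar: Bystander: amber glass jar with wooden lid, 72 mm diameter, 110 mm tall, rear left. Origin at the centre of its foot.

How it is judged:
By the outcome, as a careful person would: the job done as asked, in the order asked, and still so for the second after the job is handed in, with the robot touching nothing.
It also fails if it takes over 51 s, if anything falls off the work surface, if the arm or the gripper's body presses on something with over 40 N, if the wrist force passes 120 N, or if a joint passes its speed limit or range.

## Working session

There is one attempt and no reset: what is moved stays moved. The work goes in short steps, Python scripts to look and compute and a tool call to move; the robot and the scene stay as the last step left them, time stands still between calls to the robot, and variables do not carry over. Pictures are saved under pics/ and viewed, at most 10 in all, crops included, and the job is handed in when it is done.

Besides the shell and the picture viewer there is one more tool, called after "Emit:" as name([rows], argument=value, ...), one row to a line, values as JSON. arm_command: Moves the arm, as the interface text tells. Its arguments: {"type":"object","properties":{"commands":{"type":"array"},"newtons":{"type":"number"}},"required":["commands"]}

```bash
mkdir -p pics
cat > h.py <<'E'
import numpy as np, cv2
from workcell import bot, grab_frame, ticket
def cal(f):
    h=f["image"].shape[0]; F=h/2/np.tan(np.radians(f["vertical_fov"]/2))
    return F,f["cx"],f["cy"],f["k1"],np.array(f["R"]),np.array(f["t"])
def cast(f,uv,z):
    F,cx,cy,k,R,t=cal(f); uv=np.atleast_2d(np.float64(uv))
    d=(uv-[cx,cy])/F; s=d.copy()
    for _ in range(30): s=d/(1+k*(s**2).sum(1,keepdims=True))
    r=np.c_[s,np.ones(len(s))]@R; c=-R.T@t
    return c+r*((z-c[2])/r[:,2])[:,None]
def proj(f,X):
    F,cx,cy,k,R,t=cal(f); p=np.atleast_2d(X)@R.T+t; s=p[:,:2]/p[:,2:]
    return s*(1+k*(s**2).sum(1,keepdims=True))*F+[cx,cy]
def save(f,n): cv2.imwrite("pics/"+n,f["image"][:,:,::-1])
E
python3 - <<'E'
from h import *
import pickle
for n in("top","side"):
    f=grab_frame(n); save(f,n+"0.png"); pickle.dump(f,open(n+"0.pkl","wb")); print(n,cal(f)[:4],-cal(f)[4].T@cal(f)[5])
s=bot.observe(); print(s["position"],s["tool_rot"],s["grip_width"],s["force"],s["clock"],bot.pinch_z)
E
```

```text
top (np.float64(464.3657387041473), 318.1459407175454, 198.3225093192659, -0.032748614616481965) [ 0.44901048 -0.04357213  1.32813911]
side (np.float64(376.69881859296464), 319.5858648421341, 199.82868439367996, 0.019789370112678985) [0.04144622 0.85923821 0.86739322]
[ 0.25285198 -0.5712241   0.19548291] [-3.14060369e+00  8.45038964e-05  4.16775276e-01] 0.08549437200692471 [ 0.34024767 -0.1946265   0.0701189 ] 0.1 0.0187
```

View pics/top0.png

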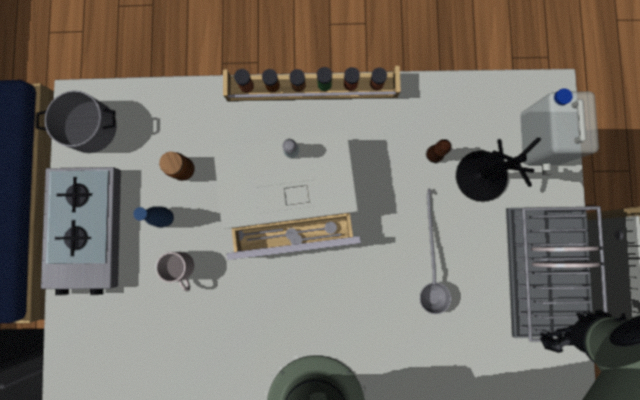

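View pics/side0.png

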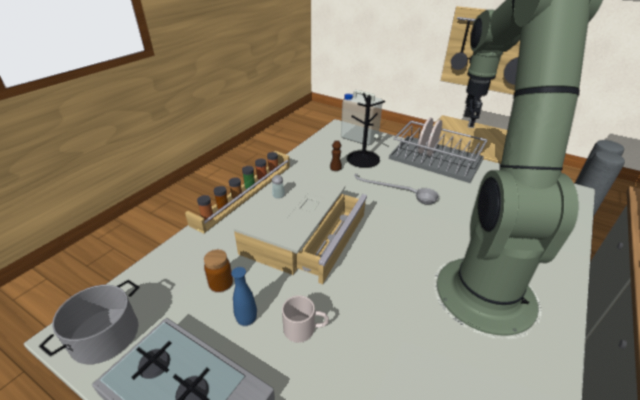

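Top view: the drawer unit spans about (218–357, 138–255) and the drawer is open, with its lip running from (228,255) to (358,239). A button-like outline sits near (297,195) and the salt shaker near (290,148). I'll enlarge the area.

Run:
```python
from h import *
import pickle
f=pickle.load(open("top0.pkl","rb")); im=f["image"][125:270,205:375,::-1]
im=cv2.resize(im,None,fx=4.4,fy=4,interpolation=cv2.INTER_CUBIC) if 0 else cv2.resize(im,None,fx=4,fy=4,interpolation=cv2.INTER_CUBIC)
l=cv2.cvtColor(im,cv2.COLOR_BGR2LAB); l[:,:,0]=cv2.createCLAHE(6,(4,4)).apply(l[:,:,0])
cv2.imwrite("pics/crop.png",cv2.cvtColor(l,cv2.COLOR_LAB2BGR))
```

```text
(no output)
```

View pics/crop.png

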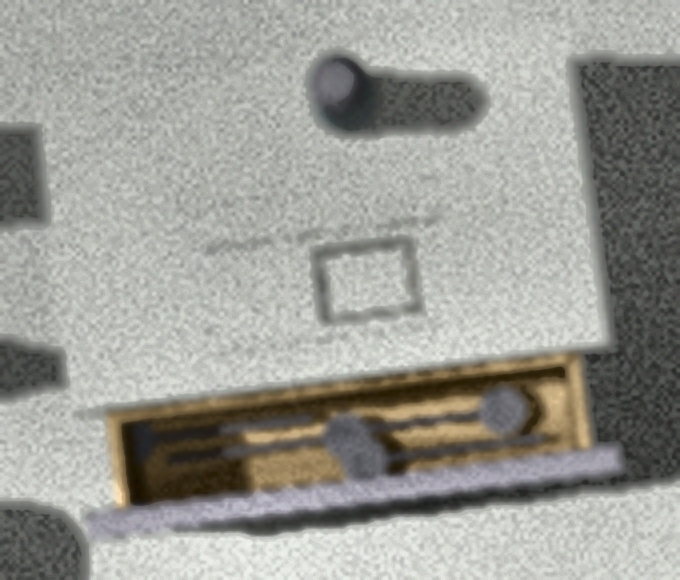

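Crop: panel front edge runs (225,228)–(358,212) and its rear-right corner is (348,140) in full-image pixels. The button outline is centred at about (297.3,195), and the lip's outer edge runs (228,259)–(360.5,242.5).

Run:
```python
from h import *
import pickle
f=pickle.load(open("top0.pkl","rb"))
o=np.array([205,125])
P=cast(f,np.array([[80,412],[612,347],[572,60]])/4+o,.110)
fl,fr,rr=P; print(P.round(4),"w",np.linalg.norm(fl-fr),"d",np.linalg.norm(rr-fr))
y=(fl-fr)[:2];y/=np.linalg.norm(y); x=np.array([y[1],-y[0]]); print("yaw",np.arctan2(x[1],x[0]), "side yaw",np.arctan2(*(rr-fr)[[1,0]]))
m=((fl+fr)/2)[:2]; 
B=cast(f,np.array([[318,250],[412,238],[420,310],[325,322]])/4+o,.109)
b=B.mean(0)[:2]; print("btn",b,"local from front mid",(b-m)@x,(b-m)@y, (B[:,:2]-b)@np.c_[x,y])
L=cast(f,np.array([[90,538],[622,474]])/4+o,.098); l=L.mean(0)[:2]; print("lip",L.round(4),"w",np.linalg.norm(L[0]-L[1]),"yaw",np.arctan2(-(L[0]-L[1])[0],(L[0]-L[1])[1]),"open",(l-m)@x,(l-m)@y)
S=cast(f,[[290,147]],.187)[0][:2];print("shaker",S,(S-m)@x,(S-m)@y)
```

```text
[[ 0.4908  0.2278  0.11  ]
 [ 0.5281 -0.1229  0.11  ]
 [ 0.7201 -0.1007  0.11  ]] w 0.3526755420534724 d 0.19323709445259263
yaw 0.10600286360238673 side yaw 0.11521157931138849
btn [0.5751668  0.03647073] local from front mid 0.06361820105258452 -0.022831822475801025 [[ 0.02390956  0.03106701]
 [ 0.02418936 -0.03169217]
 [-0.02393513 -0.03127555]
 [-0.0241638   0.03190072]]
lip [[ 0.4079  0.2235  0.098 ]
 [ 0.4451 -0.1284  0.098 ]] w 0.35388220795738756 yaw 0.1051450858936752 open -0.08304297266112412 0.003941478716161779
shaker [0.68797893 0.04809977] 0.17702751330242175 -0.023204081300257643
```

Emit:
arm_command([
  [[0, 0, 40], 0, 1],
  [[0, 0, 40], 0, 1],
  [[13, 35, 0], -0.1, 1],
  [[13, 35, 0], -0.1, 1],
  [[13, 35, 0], -0.11, 1],
  [[13, 35, 0], 0, 1],
  [[13, 35, 0], 0, 1],
  [[13, 35, 0], 0, 1],
  [[13, 35, 0], 0, 1],
  [[13, 35, 0], 0, 1],
  [[13, 35, 0], 0, 1],
  [[13, 35, 0], 0, 1],
  [[13, 35, 0], 0, 1],
  [[13, 35, 0], 0, 1],
  [[0, 35, 0], 0, 1],
  [[0, 0, 0], 0, 1],
  [[0, 0, 0], 0, 1],
], newtons=60)

```text
clock: 1.8
position: [0.4089, -0.1162, 0.276]
tool_rot: [3.141, 0.0, 0.108]
force: [0.5, -0.1, -0.6]
grip_width: -0.0002
finger_force: 0.0
```

Emit:
arm_command([
  [[-4, 35, -20], 0, 1],
  [[0, 20, -30], 0, 1],
  [[0, 0, -40], 0, 1],
  [[0, 0, -40], 0, 1],
  [[0, 0, -35], 0, 1],
  [[0, 0, -23], 0, 1],
  [[0, 0, 0], 0, 1],
  [[0, 0, 0], 0, 1],
])

```text
clock: 2.6
position: [0.405, -0.0621, 0.0884]
tool_rot: [3.142, 0.001, 0.106]
force: [0.2, -0.3, 0.6]
grip_width: -0.0001
finger_force: 0.0
```

Run:
```python
from h import *
for n in("side","top"):
    f=grab_frame(n); save(f,n+"1.png")
    s=bot.observe(); print(n,proj(f,s["position"]))
    if n=="side": cv2.imwrite("pics/c1.png",cv2.resize(f["image"][150:300,220:420,::-1],None,fx=4,fy=4))
print(s["position"],s["force"])
```

```text
side [[369.73481664 210.44040529]]
top [[335.48633472 258.77218537]]
[ 0.40576658 -0.06196322  0.08918016] [0.08086141 0.00561877 0.11275781]
```

View pics/c1.png

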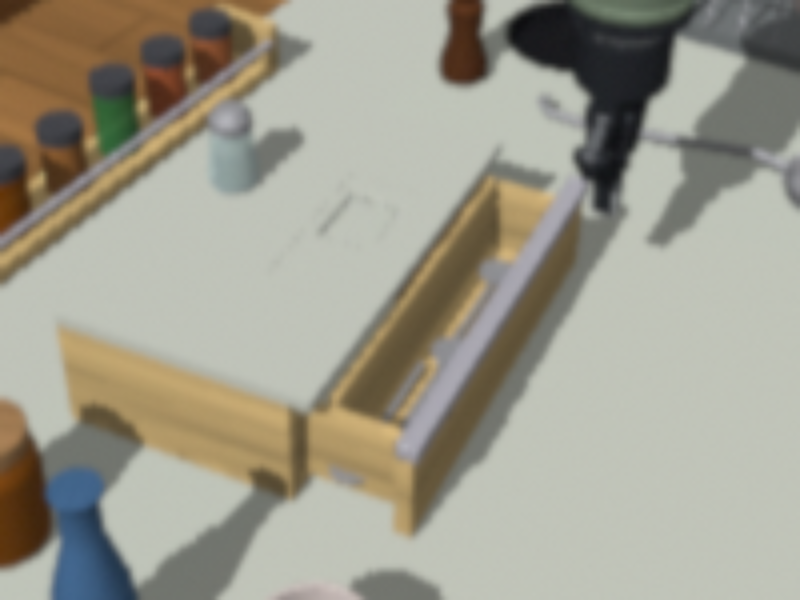

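The side crop shows the shut fingertips just in front of the lip (crop (600,205)), right of the lip's middle and clear of the drawer. Pushing now.

Emit:
arm_command([
  [[7, 0.7, 0], 0, 1],
  [[7, 0.7, 0], 0, 1],
  [[7, 0.8, 0], 0, 1],
  [[7, 0.8, 0], 0, 1],
  [[7, 0.7, 0], 0, 1],
  [[7, 0.8, 0], 0, 1],
  [[7, 0.7, 0], 0, 1],
  [[7, 0.8, 0], 0, 1],
  [[7, 0.7, 0], 0, 1],
  [[7, 0.8, 0], 0, 1],
  [[7, 0.7, 0], 0, 1],
  [[7, 0.8, 0], 0, 1],
  [[0, 0, 0], 0, 1],
])

```text
clock: 4.0
position: [0.4899, -0.0523, 0.088]
tool_rot: [-3.141, -0.0, 0.107]
force: [-0.3, 0.3, -0.8]
grip_width: 0.0001
finger_force: 0.0
```

Emit:
arm_command([
  [[5, 0.5, 0], 0, 1],
  [[5, 0.5, 0], 0, 1],
  [[4, 0.5, 0], 0, 1],
])

```text
clock: 4.3
position: [0.5034, -0.051, 0.088]
tool_rot: [3.142, -0.0, 0.107]
force: [-1.0, -0.2, -0.3]
grip_width: -0.0005
finger_force: 0.0
```

Emit:
arm_command([
  [[2, 0.2, 0], 0, 1],
  [[2, 0.2, 0], 0, 1],
])

```text
clock: 4.5
position: [0.5071, -0.0506, 0.088]
tool_rot: [-3.142, 0.0, 0.107]
force: [0.0, -0.5, 0.1]
grip_width: 0.0
finger_force: 0.0
```

Emit:
arm_command([
  [[1.5, 0.2, 0], 0, 1],
  [[1.5, 0.2, 0], 0, 1],
])

```text
clock: 4.7
position: [0.51, -0.0502, 0.088]
tool_rot: [3.142, 0.0, 0.107]
force: [-1.1, 0.9, -0.1]
grip_width: -0.0004
finger_force: 0.0
```

Run:
```python
from h import *
f=grab_frame("side")
s=bot.observe(); print(s["position"],s["force"],s["joint_efforts"])
g=grab_frame("top")
cv2.imwrite("pics/c2.png",np.hstack([cv2.resize(f["image"][150:300,240:390,::-1],(400,400)),cv2.resize(g["image"][130:270,215:355,::-1],(400,400))]))
```

```text
[ 0.51023917 -0.05017112  0.08800225] [ 0.26762495 -0.20939418 -0.36503967] [ 3.28500727e-01 -8.12222457e+01 -2.37084500e+00 -2.56842077e+01
  1.56268274e-03  1.01508298e-01  5.69208714e-03]
```

View pics/c2.png

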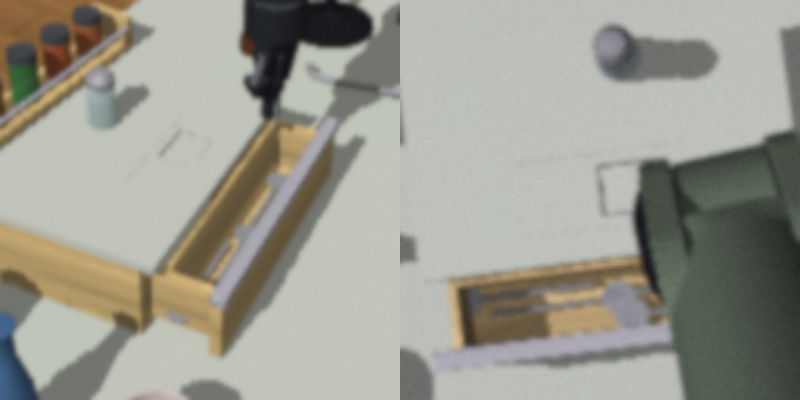

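The side view shows the drawer hasn't moved. The fingertip, at about px (340,193), isn't where its reported pose should project, so I'm checking that discrepancy.

Run:
```python
from h import *
import pickle
f=pickle.load(open("side0.pkl","rb")); t=pickle.load(open("top0.pkl","rb"))
print("now proj",proj(f,[.5102,-.0502,.088]), "before",proj(f,[.4058,-.062,.0892]))
for z in(.088,.1,.11,.12,.13): print(z,cast(f,[[340.5,193],[371,203]],z).round(3)[:,:2].tolist())
# check side calib: lip/panel corners from the top view
print("lip",proj(f,[[.4079,.2235,.098],[.4451,-.1284,.098]]),"panel",proj(f,[[.4908,.2278,.11],[.5281,-.1229,.11]]))
```

```text
now proj [[340.37169004 202.14706318]] before [[369.65480334 210.35165233]]
0.088 [[0.536, -0.097], [0.42, -0.102]]
0.1 [[0.528, -0.082], [0.414, -0.087]]
0.11 [[0.522, -0.07], [0.409, -0.075]]
0.12 [[0.515, -0.058], [0.404, -0.063]]
0.13 [[0.509, -0.045], [0.4, -0.05]]
lip [[324.61551792 261.66524925]
 [367.95750526 194.4441673 ]] panel [[299.00147951 248.21603993]
 [346.28972561 184.96851055]]
```

View pics/side1.png

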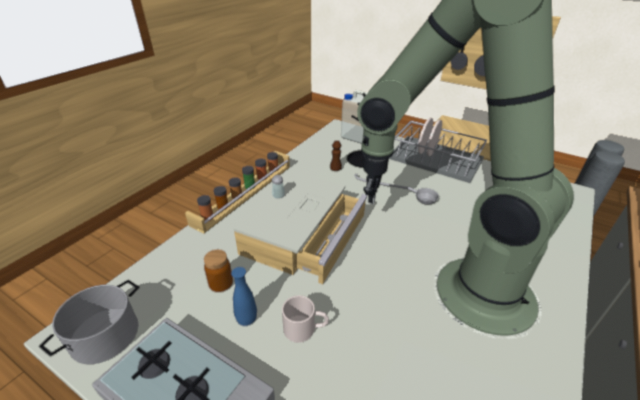

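Run:
```python
from h import *
import pickle
f=pickle.load(open("side0.pkl","rb")); t=pickle.load(open("top0.pkl","rb"))
p=[.2529,-.5712,.1955]
print(proj(f,p),proj(t,p))
a=cv2.resize(f["image"][60:160,430:530,::-1],(400,400)); b=cv2.resize(t["image"][280:380,530:630,::-1],(400,400))
for im,q,o in((a,proj(f,p)[0],(430,60)),(b,proj(t,p)[0],(530,280))): cv2.drawMarker(im,tuple(int(v) for v in (q-o)*4),(0,0,255),0,15,1)
cv2.imwrite("pics/c3.png",np.hstack([a,b]))
```

```text
[[465.02905711 133.18558087]] [[550.3125805  321.19470628]]
```

View pics/c3.png

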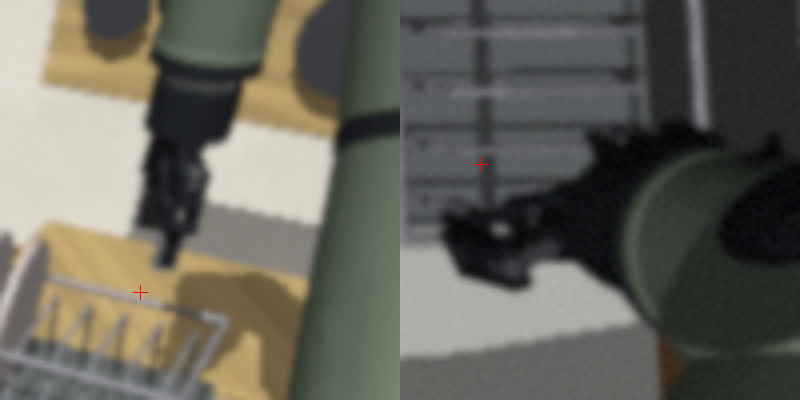

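```bash
cat >> h.py <<'E'
def tri(f,u,g,v):
    A=[];b=[]
    for c,p in((f,u),(g,v)):
        P=cast(c,p,0.)[0]; R=np.array(c["R"]); o=-R.T@np.array(c["t"]); d=(P-o)/np.linalg.norm(P-o)
        M=np.eye(3)-np.outer(d,d); A.append(M); b.append(M@o)
    x=np.linalg.lstsq(np.vstack(A),np.hstack(b),rcond=None)[0]
    return x,[np.linalg.norm(a@x-c) for a,c in zip(A,b)]
E
python3 - <<'E'
from h import *
import pickle
f=pickle.load(open("side0.pkl","rb")); t=pickle.load(open("top0.pkl","rb"))
print(tri(f,(471,126),t,(542.5,333.8)),tri(f,(471,126),t,(561,351)),tri(f,(466,117.5),t,(542.5,333.8)),tri(f,(468.5,122),t,(552,342)))
# static check: pepper mill top / mug tree top
m=f["image"]; 
for n,c,p in(("side",f,[.6,-.4,0]),):pass
print(cast(t,[[316,392]],.2))
s=bot.observe();print(s["qpos"])
E
```

```text
(array([ 0.23350569, -0.52733728,  0.24884544]), [np.float64(0.0008123402155524495), np.float64(0.0008123402155527165)]) (array([ 0.21619846, -0.55892899,  0.24559074]), [np.float64(0.022351459713346893), np.float64(0.02235145971334684)]) (array([ 0.2483487 , -0.50681052,  0.28813216]), [np.float64(0.006401823056770123), np.float64(0.006401823056769879)]) (array([ 0.23276814, -0.53416124,  0.26526552]), [np.float64(0.013986016872669097), np.float64(0.013986016872668627)])
[[ 0.09746488 -0.00887268  0.2       ]]
[ 0.18557777  0.50823345 -0.26882743  1.9789638   0.20690372  0.68022051
 -1.67640701]
```

The unit's corners agree in both views. The fingertips, in both the start and current pictures, sit about 30 mm higher than the reported TCP, though x and y agree. So the fingers passed over the lip without touching it. I'll back out above the lip, go down to a reported z of about 0.05 in front of it, and check.

Emit:
arm_command([
  [[0, 0, 20], 0, 1],
  [[-35, -3.7, 0], 0, 1],
  [[-35, -3.7, 0], 0, 1],
  [[-35, -3.6, 0], 0, 1],
  [[0, 0, -20], 0, 1],
  [[0, 0, -20], 0, 1],
  [[0, 0, -18], 0, 1],
  [[0, 0, 0], 0, 1],
  [[0, 0, 0], 0, 1],
])

```text
clock: 5.7
position: [0.4049, -0.0611, 0.0503]
tool_rot: [-3.141, 0.001, 0.107]
force: [0.3, -0.1, 0.8]
grip_width: -0.0
finger_force: 0.0
```

Run:
```python
from h import *
f=grab_frame("side"); s=bot.observe(); p=proj(f,s["position"])[0]; print(p,s["position"],s["force"])
im=cv2.resize(f["image"][160:240,320:420,::-1],None,fx=6,fy=6)
cv2.drawMarker(im,tuple(int(v) for v in (p-(320,160))*6),(0,0,255),0,15,1)
cv2.imwrite("pics/c4.png",im)
```

```text
[368.64680663 219.47453695] [ 0.40525806 -0.06116194  0.05061547] [-0.45640265 -0.27385528  0.39335443]
```

View pics/c4.png

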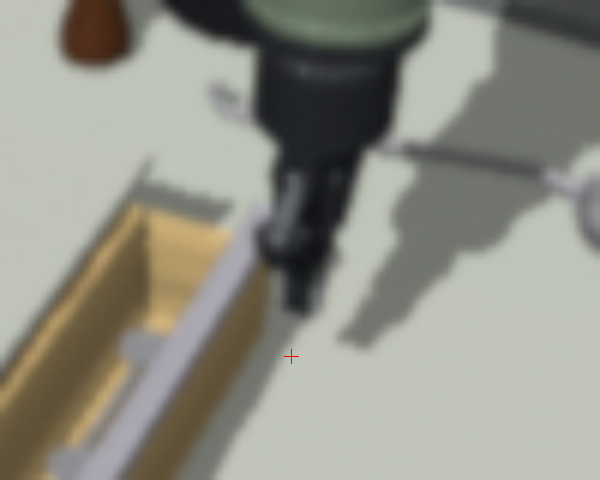

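Fingertip at crop (300,312), in front of the lip; its real height is about 0.08 m. I'll push again and watch the force.

Emit:
arm_command([
  [[6, 0.6, 0], 0, 1],
  [[6, 0.6, 0], 0, 1],
  [[6, 0.7, 0], 0, 1],
  [[6, 0.7, 0], 0, 1],
  [[6, 0.6, 0], 0, 1],
  [[6, 0.7, 0], 0, 1],
])

```text
clock: 6.35
position: [0.4412, -0.0573, 0.0499]
tool_rot: [-3.142, 0.001, 0.107]
force: [-3.0, -1.3, 2.0]
grip_width: -0.0003
finger_force: 1.5
```

Emit:
arm_command([
  [[6, 0.6, 0], 0, 1],
  [[6, 0.7, 0], 0, 1],
  [[6, 0.6, 0], 0, 1],
  [[6, 0.7, 0], 0, 1],
  [[6, 0.6, 0], 0, 1],
  [[6, 0.7, 0], 0, 1],
  [[6, 0.6, 0], 0, 1],
  [[6, 0.6, 0], 0, 1],
  [[4, 0.4, 0], 0, 1],
  [[3, 0.3, 0], 0, 1],
])

```text
clock: 7.35
position: [0.4963, -0.0515, 0.0499]
tool_rot: [-3.142, 0.0, 0.107]
force: [-2.5, 1.4, -0.0]
grip_width: 0.0001
finger_force: 1.4
```

Emit:
arm_command([
  [[2, 0.2, 0], 0, 1],
  [[2, 0.2, 0], 0, 1],
  [[1, 0.1, 0], 0, 1],
])

```text
clock: 7.65
position: [0.5011, -0.051, 0.05]
tool_rot: [-3.142, -0.0, 0.107]
force: [-3.3, 2.3, 0.8]
grip_width: 0.0001
finger_force: 1.3
```

Emit:
arm_command([
  [[1, 0.1, 0], 0, 1],
  [[1, 0.1, 0], 0, 1],
])

```text
clock: 7.85
position: [0.503, -0.0508, 0.05]
tool_rot: [-3.142, 0.0, 0.107]
force: [-3.2, 1.7, -0.3]
grip_width: -0.0002
finger_force: 1.3
```

Emit:
arm_command([
  [[1, 0.1, 0], 0, 1],
  [[1, 0.1, 0], 0, 1],
])

```text
clock: 8.05
position: [0.505, -0.0506, 0.05]
tool_rot: [-3.142, 0.0, 0.107]
force: [-2.6, 1.8, -0.7]
grip_width: -0.0001
finger_force: 1.3
```

Emit:
arm_command([
  [[1.5, 0.2, 0], 0, 1],
  [[1.5, 0.1, 0], 0, 1],
])

```text
clock: 8.25
position: [0.5081, -0.0503, 0.05]
tool_rot: [-3.142, -0.0, 0.107]
force: [-2.7, 1.8, -0.2]
grip_width: 0.0001
finger_force: 1.3
```

Emit:
arm_command([
  [[1, 0.1, 0], 0, 1],
  [[1, 0.1, 0], 0, 1],
])

```text
clock: 8.45
position: [0.5101, -0.0501, 0.05]
tool_rot: [-3.142, -0.0, 0.107]
force: [-3.6, 2.4, 1.2]
grip_width: -0.0002
finger_force: 1.3
```

Emit:
arm_command([
  [[1, 0.1, 0], 0, 1],
  [[1, 0.1, 0], 0, 1],
])

```text
clock: 8.65
position: [0.5113, -0.05, 0.0499]
tool_rot: [3.142, 0.001, 0.107]
force: [-12.4, 1.5, 10.2]
grip_width: -0.0
finger_force: 6.2
```

Emit:
arm_command([
  [[1, 0.1, 0], 0, 1],
  [[0, 0, 0], 0, 1],
])

```text
clock: 8.85
position: [0.5113, -0.05, 0.0498]
tool_rot: [3.141, 0.003, 0.107]
force: [-14.1, 2.9, 10.2]
grip_width: -0.0
finger_force: 6.8
```

Emit:
arm_command([
  [[-15, -1.6, 0], 0, 1],
  [[-30, -3.2, 0], 0, 1],
  [[0, 0, 40], 0, 1],
  [[0, 0, 40], 0, 1],
  [[0, 0, 0], 0, 1],
])

```text
clock: 9.35
position: [0.4708, -0.055, 0.1344]
tool_rot: [3.14, -0.007, 0.106]
force: [0.9, 0.3, -1.2]
grip_width: -0.0001
finger_force: 0.0
```

Run:
```python
from h import *
f=grab_frame("side"); g=grab_frame("top"); s=bot.observe(); print(s["position"],s["force"])
cv2.imwrite("pics/c5.png",np.hstack([cv2.resize(f["image"][150:300,240:390,::-1],(400,400)),cv2.resize(g["image"][130:270,215:355,::-1],(400,400))]))
```

```text
[ 0.46896258 -0.05499492  0.13094261] [-0.45117558  0.08864555 -0.9069516 ]
```

View pics/c5.png

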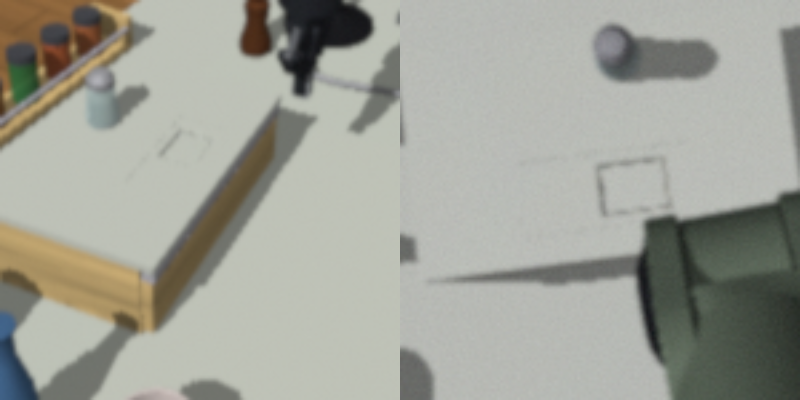

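The drawer is shut: in both views the lip is level with the panel's front edge. Next I'll start feeling near the right end of the panel.

Emit:
arm_command([
  [[40, -10, 0], 0, 1],
  [[40, -10, 0], 0, 1],
  [[40, -10, 0], 0, 1],
  [[0, 0, -15], 0, 1],
  [[0, 0, -15], 0, 1],
  [[0, 0, 0], 0, 1],
  [[0, 0, -3], 0, 1],
  [[0, 0, -3], 0, 1],
])

```text
clock: 10.25
position: [0.5879, -0.0845, 0.0943]
tool_rot: [3.141, -0.001, 0.107]
force: [0.1, 0.3, 0.1]
grip_width: 0.0
finger_force: 0.0
```

Emit:
arm_command([
  [[0, 0, -2], 0, 1],
  [[0, 0, -2], 0, 1],
])

```text
clock: 10.45
position: [0.588, -0.0846, 0.0903]
tool_rot: [3.141, -0.001, 0.107]
force: [-0.0, -0.4, 0.9]
grip_width: 0.0002
finger_force: 0.0
```

Emit:
arm_command([
  [[0, 0, -2], 0, 1],
  [[0, 0, -2], 0, 1],
])

```text
clock: 10.65
position: [0.588, -0.0846, 0.086]
tool_rot: [3.142, -0.0, 0.107]
force: [0.1, -0.5, -0.3]
grip_width: -0.0001
finger_force: 0.0
```

Emit:
arm_command([
  [[0, 0, -1], 0, 1],
  [[0, 0, -1], 0, 1],
])

```text
clock: 10.85
position: [0.588, -0.0846, 0.0839]
tool_rot: [-3.142, -0.0, 0.107]
force: [0.2, -0.3, 0.3]
grip_width: 0.0
finger_force: 0.0
```

Emit:
arm_command([
  [[0, 0, -1], 0, 1],
  [[0, 0, -1], 0, 1],
])

```text
clock: 11.05
position: [0.588, -0.0846, 0.0819]
tool_rot: [3.142, -0.0, 0.107]
force: [-0.1, -0.3, -0.1]
grip_width: -0.0001
finger_force: 0.0
```

Emit:
arm_command([
  [[0, 0, -1], 0, 1],
  [[0, 0, -1], 0, 1],
])

```text
clock: 11.25
position: [0.588, -0.0846, 0.0799]
tool_rot: [3.142, -0.0, 0.107]
force: [0.2, 0.4, 0.2]
grip_width: -0.0001
finger_force: 0.0
```

Emit:
arm_command([
  [[0, 0, -1], 0, 1],
  [[0, 0, -1], 0, 1],
])

```text
clock: 11.45
position: [0.588, -0.0846, 0.0779]
tool_rot: [-3.142, -0.0, 0.107]
force: [-0.1, -0.3, -0.7]
grip_width: -0.0004
finger_force: 0.0
```

Emit:
arm_command([
  [[0, 0, -1], 0, 1],
  [[0, 0, -1], 0, 1],
])

```text
clock: 11.65
position: [0.588, -0.0846, 0.0759]
tool_rot: [-3.142, 0.0, 0.107]
force: [-0.3, 0.3, 0.5]
grip_width: -0.0002
finger_force: 0.0
```

Emit:
arm_command([
  [[0, 0, -1], 0, 1],
  [[0, 0, -1], 0, 1],
])

```text
clock: 11.85
position: [0.5881, -0.0846, 0.0747]
tool_rot: [3.141, -0.0, 0.107]
force: [-9.4, 1.1, 29.3]
grip_width: -0.0002
finger_force: 14.9
```

Contact at reported z 0.0747, so the real offset is about 35 mm. I'll lighten the touch and slide towards the other end.

Emit:
arm_command([
  [[0, 0, 0.6], 0, 1],
  [[0, 0, 0], 0, 1],
])

```text
clock: 12.05
position: [0.5881, -0.0846, 0.0748]
tool_rot: [3.142, -0.0, 0.107]
force: [-1.7, 0.0, 7.9]
grip_width: -0.0002
finger_force: 3.5
```

Emit:
arm_command([
  [[-0.5, 5, 0], 0, 1],
  [[-0.5, 5, 0], 0, 1],
  [[-0.5, 5, 0], 0, 1],
  [[-0.6, 5, 0], 0, 1],
])

```text
clock: 12.45
position: [0.5862, -0.0649, 0.0748]
tool_rot: [3.141, -0.001, 0.106]
force: [0.5, -3.3, 4.9]
grip_width: -0.0002
finger_force: 2.5
```

Emit:
arm_command([
  [[-0.5, 5, 0], 0, 1],
  [[-0.5, 5, 0], 0, 1],
  [[-0.5, 5, 0], 0, 1],
  [[-0.6, 5, 0], 0, 1],
])

```text
clock: 12.85
position: [0.5841, -0.0449, 0.0748]
tool_rot: [3.141, -0.001, 0.106]
force: [0.3, -4.5, 5.0]
grip_width: 0.0003
finger_force: 2.6
```

Emit:
arm_command([
  [[-0.5, 5, 0], 0, 1],
  [[-0.5, 5, 0], 0, 1],
  [[-0.5, 5, 0], 0, 1],
  [[-0.6, 5, 0], 0, 1],
])

```text
clock: 13.25
position: [0.582, -0.0249, 0.0748]
tool_rot: [3.141, -0.001, 0.106]
force: [1.4, -4.0, 5.4]
grip_width: -0.0005
finger_force: 2.6
```

Emit:
arm_command([
  [[-0.5, 5, 0], 0, 1],
  [[-0.5, 5, 0], 0, 1],
  [[-0.5, 5, 0], 0, 1],
  [[-0.6, 5, 0], 0, 1],
])

```text
clock: 13.65
position: [0.5797, -0.0044, 0.0746]
tool_rot: [3.141, -0.0, 0.107]
force: [-0.1, 0.7, 0.5]
grip_width: 0.0003
finger_force: 0.0
```

Emit:
arm_command([
  [[0, 0, -0.3], 0, 1],
  [[0, 0, 0], 0, 1],
])

```text
clock: 13.85
position: [0.5795, -0.0032, 0.0744]
tool_rot: [-3.14, -0.0, 0.108]
force: [-2.8, 5.3, 6.6]
grip_width: -0.0004
finger_force: 3.6
```

Dropped 0.4 mm onto the inlay, as expected. I'll keep sliding for the 3 mm drop.

Emit:
arm_command([
  [[-0.5, 5, 0], 0, 1],
  [[-0.5, 5, 0], 0, 1],
])

```text
clock: 14.05
position: [0.5787, 0.005, 0.0744]
tool_rot: [3.141, -0.0, 0.106]
force: [1.3, -4.7, 6.6]
grip_width: 0.0002
finger_force: 2.7
```

Emit:
arm_command([
  [[-0.5, 5, 0], 0, 1],
  [[-0.5, 5, 0], 0, 1],
])

```text
clock: 14.25
position: [0.5777, 0.0153, 0.0744]
tool_rot: [3.141, -0.0, 0.107]
force: [0.1, -2.9, 2.0]
grip_width: 0.0
finger_force: 1.3
```

Emit:
arm_command([
  [[-0.5, 5, 0], 0, 1],
  [[-0.5, 5, 0], 0, 1],
])

```text
clock: 14.45
position: [0.5763, 0.0261, 0.074]
tool_rot: [-3.141, 0.0, 0.107]
force: [-0.6, -0.2, -0.0]
grip_width: 0.0
finger_force: 0.0
```

Emit:
arm_command([
  [[-0.5, 5, 0], 0, 1],
  [[-0.5, 5, 0], 0, 1],
])

```text
clock: 14.65
position: [0.5754, 0.036, 0.0741]
tool_rot: [-3.141, 0.0, 0.107]
force: [0.0, 0.0, 0.1]
grip_width: -0.0002
finger_force: 0.0
```

The surface fell away at y≈0.02–0.026. The tool is now at (0.575, 0.036), which is also the camera's button centre. Pressing down.

Emit:
arm_command([
  [[0, 0, -1], 0, 1],
  [[0, 0, -1], 0, 1],
  [[0, 0, -1], 0, 1],
  [[0, 0, 0], 0, 1],
])

```text
clock: 15.05
position: [0.5756, 0.0352, 0.0712]
tool_rot: [3.142, 0.0, 0.106]
force: [1.0, -0.8, -0.2]
grip_width: 0.0001
finger_force: 0.0
```

Emit:
arm_command([
  [[0, 0, -1], 0, 1],
  [[0, 0, -1], 0, 1],
  [[0, 0, -1], 0, 1],
  [[0, 0, -1], 0, 1],
  [[0, 0, -1], 0, 1],
  [[0, 0, -1], 0, 1],
])

```text
clock: 15.65
position: [0.5757, 0.0351, 0.0655]
tool_rot: [3.141, -0.0, 0.106]
force: [-3.0, -1.6, 5.9]
grip_width: -0.0001
finger_force: 3.3
```

Emit:
arm_command([
  [[0, 0, -1], 0, 1],
  [[0, 0, -0.5], 0, 1],
])

```text
clock: 15.85
position: [0.5757, 0.0352, 0.064]
tool_rot: [3.141, -0.0, 0.106]
force: [-1.7, -0.6, 6.9]
grip_width: 0.0003
finger_force: 3.2
```

Emit:
arm_command([
  [[0, 0, -0.7], 0, 1],
  [[0, 0, -0.5], 0, 1],
])

```text
clock: 16.05
position: [0.5757, 0.0352, 0.0632]
tool_rot: [3.141, -0.0, 0.106]
force: [-6.9, -1.2, 21.7]
grip_width: -0.0004
finger_force: 10.9
```

Emit:
arm_command([
  [[0, 0, -0.5], 0, 1],
  [[0, 0, 0], 0, 1],
])

```text
clock: 16.25
position: [0.5757, 0.0352, 0.0632]
tool_rot: [3.141, -0.0, 0.106]
force: [-8.8, -0.8, 23.5]
grip_width: 0.0002
finger_force: 11.6
```

Bottomed out: the force rose and travel is about 11 mm below the inlay (3 + 8). Lifting clear.

Emit:
arm_command([
  [[0, 0, 5], 0, 1],
  [[0, 0, 15], 0, 1],
  [[0, 0, 35], 0, 1],
  [[0, 0, 40], 0, 1],
  [[0, -40, 20], 0, 1],
  [[0, -40, 0], 0, 1],
  [[0, -40, 0], 0, 1],
  [[0, -40, 0], 0, 1],
  [[0, -40, 0], 0, 1],
  [[0, 0, 0], 0, 1],
  [[0, 0, 0], 0, 1],
])

```text
clock: 17.35
position: [0.5754, -0.1653, 0.1777]
tool_rot: [-3.141, -0.0, 0.105]
force: [0.2, 0.9, -1.1]
grip_width: 0.0002
finger_force: 0.0
```

Run:
```python
from h import *
f=grab_frame("side"); g=grab_frame("top"); s=bot.observe(); print(s["position"],s["force"],s["clock"])
cv2.imwrite("pics/c6.png",np.hstack([cv2.resize(f["image"][100:350,190:440,::-1],(400,400)),cv2.resize(g["image"][110:290,200:380,::-1],(400,400))]))
```

```text
[ 0.57578038 -0.16344414  0.1775582 ] [-1.25724377  1.17415053 -0.16881593] 17.45
```

View pics/c6.png

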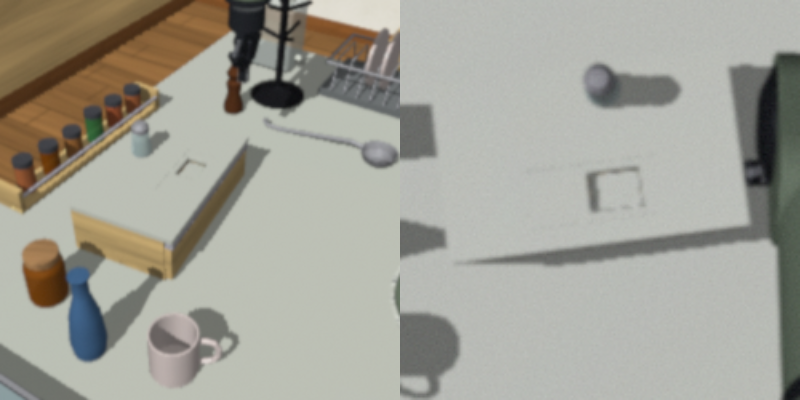

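The drawer is shut, and the button at (615,188) is clearly sunk, with a deeper shadow on its rim. The objects around the unit stand where they were, and the robot is clear.

```bash
python3 -c "
from workcell import ticket
print(ticket.job_done())"
```

```text
the job is handed in; nothing more can be done
None
```

I pushed the drawer fully shut, felt along the panel from its right end to the lock button, and pressed the button right down (about 8 mm, to its stop). The job was handed in at about 17.5 s. The first push passed above the drawer lip without touching anything, because the fingertips sit about 35 mm higher than reported, so I pushed again lower down.

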